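# Wind the format gauge to the rider

### The arm

A 6-joint arm with a two-finger parallel gripper is mounted at the origin on the work surface. World frame = base frame: x ahead of the robot, y to its left, z up, the work surface at z = 0. Lengths are in m, angles in rad, forces in N, time in s.
With the tool pointing down it reaches from about 0.275 to 0.875 m from the base axis. Payload 12.5 kg.
Tool frame: the origin (TCP) lies midway between the tips of the shut fingers; the grasp point (between the pads) lies 19 mm behind it; z points along the fingers, y is the line along which they close (so a half turn about z gives the same grasp; the last joint's range is limited). The gripper opens to 85 mm and grips with 20 to 120 N. Pads are 22 mm wide; open, the fingers measure 114 mm over their backs; the gripper's body (76 mm by 85 mm) begins 54 mm behind the grasp point. The pads swing forward as they close: fully open they stand 13 mm farther back than shut.
Start: joints at [1.109, 0.351, 1.652, -0, 1.139, -0.085], TCP at [0.202, 0.511, 0.231] pointing down, gripper open.
Joint ranges: [-2.75, 2.75], [-0.79, 2.1], [0.01, 2.65], [-1.57, 4.71], [0.07, 3.14], [-2.87, 2.87]. Speed limits (rad/s): [2.22, 2.22, 2.79, 3.14, 3.14, 3.14].

### API

Orientations are given as [roll, pitch, yaw] about the fixed x, y, z axes, in that order (R = Rz(yaw) Ry(pitch) Rx(roll)).
In Python, from cell import manip gives the robot as it stands.
- The arm moves only by the tool arm_command, never from a script. Its argument "moves" is a list of rows, each an object with "xyz": the shift along the world's x, y, z in mm, a list of three; "roll": the turn about the world's z in rad; "gripper": the gripper's target within -1 to 1 (fully open at 1, half-way at 0, shut at -1). In form: [{"xyz": [x, y, z], "roll": roll, "gripper": gripper}, ...]. A call has 1 to 12 rows; each row is the pose to reach, as a shift and turn from the pose commanded when the call began; what a row does not reach only later rows make up. A row lasts 1/8 s, in which the tool goes at most 62.5 mm and 10.7 degrees, less where a joint would pass 70% of its speed; a pose out of reach is approached as far as the arm can. A call with a gripper value outside its range is refused whole. The fingers move at their own pace and stop on an object; the grip force is fixed at half the most. Time passes only in rows, so rows that repeat a pose let the fingers close. It gives the time, the measured TCP pose, the force, the opening and the grip force at its end, in the units of the state.
- manip.observe(): the state, without advancing time (a new reading comes with each control period).
- manip.camera(name): name is "side" or "top" or "wrist"; returns the picture (420x560x3 uint8, red, green, blue); there is no depth.
- manip.calibration(name): a dict with "fx", "fy", "cx", "cy" (pixels), "distortion" ([k1, k2, p1, p2, k3] as OpenCV has them; the pictures are not rectified), "extrinsics" (4x4, takes a point from camera to world coordinates). Camera axes: x right, y up, looking along -z (the intrinsics and any distortion apply to the point x, -y, -z); pixel columns grow to the right and rows downward; lengths in m; the calibration is good to about 2 mm. A picture is of the moment at which its call begins: read the wrist's pose just before it. calibration takes no time and is no camera call; for the wrist camera it gives the pose at the moment of the call.
- manip.hand_in(): hands the job in; it is judged then, once.
Trained networks look in the newest picture that a camera, given by its name, has taken for a name from the list of things; names that differ only in an ending like _2 or _b are one class to them, and where a whole thing is asked for, a point or a joint stands for the part that bears it (a point fixed in the world has none). Each returns a list of dicts, best first, with "p" (0 to 1); they miss things now and then, are a little off and sometimes report something else, mostly with a low value. They report only what shows in the picture. A call takes as long as a camera call.
- manip.recognise(camera, thing): "at" ([x, y, z] in m, in world coordinates, good to about 4 mm: the middle of the surface that is visible of it).
- manip.masks_of(camera, thing): "region" (420x560 bool, what is visible of it).
The state is a dict: "time": time; "qpos": joint angles; "qd": joint speeds; "effort": joint torques, N m; "eef_pos": TCP position; "orientation": TCP orientation; "ft_force": force on the tool from outside, world axes, zero at the start; "wrist_torque": the same for the moment, N m; "finger_gap": finger opening in m; "gripper_force": force on a finger pad.
Only numpy, scipy, OpenCV 4.12 (cv2) and the standard library are available. Lean on these libraries where they do the work, as an engineer would, in place of code of your own. Each camera call takes 0.05 s, during which the arm holds its last target. There are 200 camera calls.

### The job

Using its crank, wind the format gauge until the pointer on the sliding stop lines up with the line on the brass rider, then let go. Do not push the stop or the rider directly, and leave the small press with the plain wheel alone.

Things in the scene. Friction and masses are not known exactly. Their poses are not given: they have to be found in the camera images.
- crank_grip (a point): Middle, 129 mm up, of the gauge's crank handle: a black round grip, 22 mm thick, 91 to 155 mm above the table, upright on the rim of a flat three-spoked wheel, spinning freely on its pin. It goes round the wheel's upright axis, 62 mm away along this point's -x (z up). Clockwise from above drives the stop away from the wheel, 80 mm a turn. Takes 6 N, stays where left; its end stops are well clear.
- stop: Sliding aluminium stop across the grey gauge bed (320 x 200 mm, top 45 mm above the table, behind the crank): 16 mm thick, 160 mm long, its top 82 mm above the table. Origin: the centre line of its dark pointer (5 mm wide) on the scale, in line with its face far from the crank. x runs along the bed away from the crank, the way it travels; y to the scale edge; z up. Starts 40 to 135 mm short of the rider, on the crank's side.
- rider: Brass block on the bed's edge beside the paper scale: 22 mm along the bed, 14 mm wide, 12 mm above the bed, a dark line across its top. Held by friction, it marks the wanted format. Origin: foot of that line (mid-block), 45 mm above the table; axes as the stop's. When set, stop and rider have the same place along x (along y they stay 20 mm apart).
- press_wheel (a joint): Bystander: angle in rad (0 at the start) of the plain cross-spoked wheel without a handle, 124 mm across, top 138 mm above the table, on a green nipping press (170 x 190 mm) left or right of the gauge. Behind the press stand a paste jar (75 mm high) and a steel weight (50 mm high).

How it is judged:
By the outcome, as a careful person would: the job done as asked, in the order asked, and still so for the second after the job is handed in, with the robot touching nothing.
It also fails if it takes over 45 s, if anything falls off the work surface, if the arm or the gripper's body presses on something with over 40 N, if the wrist force passes 120 N, or if a joint passes its speed limit or range.

## Working session

There is one attempt and no reset: what is moved stays moved. The work goes in short steps, Python scripts to look and compute and a tool call to move; the robot and the scene stay as the last step left them, time stands still between calls to the robot, and variables do not carry over. Pictures are saved under pics/ and viewed, at most 10 in all, crops included, and the job is handed in when it is done.

Besides the shell and the picture viewer there is one more tool, called by a JSON object that holds its "method" and its "body". arm_command: Moves the arm, as the interface text tells. Its arguments: {"type":"object","properties":{"moves":{"type":"array","items":{"type":"object","properties":{"xyz":{"type":"array","items":{"type":"number"}},"roll":{"type":"number"},"gripper":{"type":"number"}}}}},"required":["moves"]}

```bash
mkdir -p pics; cat > h.py <<'E'
import numpy as np, cv2
from cell import manip
def ray(c,uv):
    K=np.array([[c["fx"],0,c["cx"]],[0,c["fy"],c["cy"]],[0,0,1.]])
    n=cv2.undistortPoints(np.array(uv,float).reshape(-1,1,2),K,np.array(c["distortion"])).reshape(-1,2)
    T=np.array(c["extrinsics"]); d=np.c_[n[:,0],-n[:,1],-np.ones(len(n))]@T[:3,:3].T
    return T[:3,3],d
def onz(c,uv,z):
    o,d=ray(c,uv); return o+d*((z-o[2])/d[:,2])[:,None]
def proj(c,P):
    K=np.array([[c["fx"],0,c["cx"]],[0,c["fy"],c["cy"]],[0,0,1.]])
    T=np.array(c["extrinsics"]); q=(np.array(P,float).reshape(-1,3)-T[:3,3])@T[:3,:3]
    q=q*[1,-1,-1]
    return cv2.projectPoints(q,np.zeros(3),np.zeros(3),K,np.array(c["distortion"]))[0].reshape(-1,2)
def save(name,img): cv2.imwrite(f"pics/{name}.png",img[:,:,::-1])
E
python3 - <<'E'
from h import *
for n in ("top","side"):
    save(n+"0",manip.camera(n))
    for t in ("crank_grip","stop","rider","press_wheel"):
        print(n,t,[(np.round(r["at"],4).tolist(),round(r["p"],2)) for r in manip.recognise(n,t)][:3])
s=manip.observe(); print(s["time"],s["eef_pos"],s["orientation"])
E
```

```text
top crank_grip [([0.4723, 0.2403, 0.0881], 0.8)]
top stop [([0.6238, 0.2052, 0.0686], 0.55)]
top rider []
top press_wheel [([0.484, -0.214, 0.1359], 0.76)]
side crank_grip [([0.4766, 0.2314, 0.087], 0.8)]
side stop [([0.6214, 0.1928, 0.0596], 0.94)]
side rider [([0.7566, 0.2855, 0.0606], 0.49)]
side press_wheel [([0.4865, -0.2218, 0.1379], 0.91)]
0.5 [0.20233923 0.51140128 0.23126265] [-3.14156110e+00 -1.23857715e-05  2.76476553e+00]
```

View pics/top0.png

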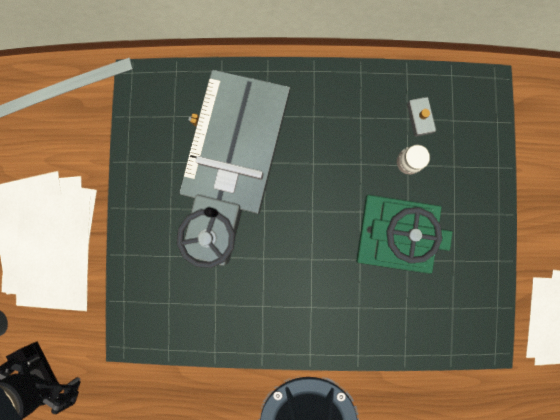

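View pics/side0.png

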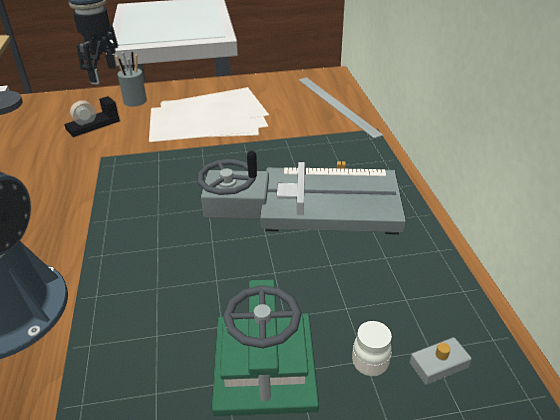

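The pictures show the gauge on the robot's left: the bed's corners in the top view are at about (212,71), (289,87), (258,213) and (180,195). The pointer is near (192,158), the brass rider near (193,118), the wheel hub near (207,238) and the black grip near (210,212). The press is on the right. Next I'll measure these more exactly.

```bash
python3 - <<'E'
from h import *
t=manip.camera("top"); s=manip.camera("side")
ct,cs=manip.calibration("top"),manip.calibration("side")
print("bed",onz(ct,[(212,71),(289,87),(258,213),(180,195)],.045).round(3).tolist())
print("ptr/rider/hub",onz(ct,[(192,158)],.045).round(3),onz(ct,[(193,118)],.057).round(3),onz(ct,[(207,238)],.091).round(3))
for n,c in(("top",ct),("side",cs)):
    for nm in("crank_grip","stop","rider"):
        m=manip.masks_of(n,nm)
        if m:
            r=m[0]["region"]; y,x=np.nonzero(r); print(n,nm,m[0]["p"],x.min(),x.max(),y.min(),y.max(),x.mean(),y.mean(),r.sum())
a=cv2.resize(t[190:275,165:250],None,fx=4.5,fy=4.5,interpolation=cv2.INTER_CUBIC)
b=cv2.resize(s[140:225,190:275],None,fx=4.5,fy=4.5,interpolation=cv2.INTER_CUBIC)
save("wheel",np.hstack([a,b]))
E
```

```text
bed [[0.881, 0.253, 0.045], [0.84, 0.062, 0.045], [0.531, 0.131, 0.045], [0.572, 0.321, 0.045]]
ptr/rider/hub [[0.662 0.295 0.045]] [[0.758 0.292 0.057]] [[0.47  0.242 0.091]]
top crank_grip 0.93 176 234 206 267 205.4602977667494 237.1091811414392 1612
top stop 0.79 192 262 156 192 226.30631479736098 172.8737040527804 1061
side crank_grip 0.87 198 256 151 194 229.43859649122808 174.75511695906434 1368
side stop 0.82 277 305 162 214 294.5833333333333 188.64473684210526 684
side rider 0.46 337 345 161 167 340.9230769230769 164.01923076923077 52
```

View pics/wheel.png

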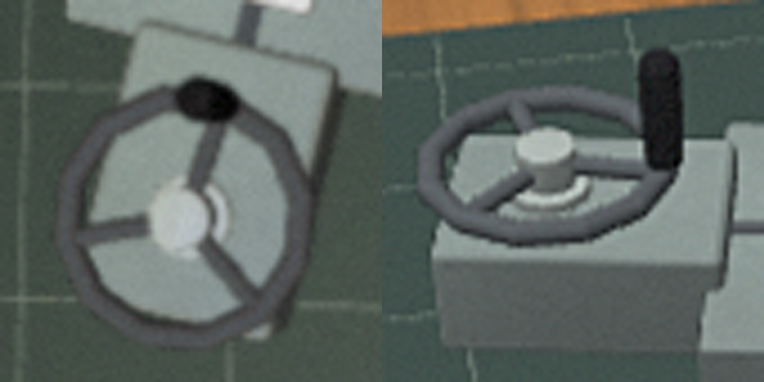

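The left half of the crop shows the wheel rim centred near top pixel (205.8, 237.7), with the grip's middle near (211.0, 212.4). In the side half the grip's middle is near (251.8, 164.4).

```bash
python3 - <<'E'
from h import *
ct,cs=manip.calibration("top"),manip.calibration("side")
g=onz(ct,[(211,212.4)],.124)[0]; g2=onz(cs,[(251.8,164.4)],.124)[0]
c=onz(ct,[(205.8,237.7)],.086)[0]; c2=onz(cs,[(190+(545-382)/4.5,140+165/4.5)],.086)[0]
print(g,g2,c,c2); 
for G in(g,g2):
  for C in (c,c2): print(np.linalg.norm((G-C)[:2]),np.degrees(np.arctan2(*(G-C)[[1,0]])))
# triangulate grip
o1,d1=ray(ct,[(211,212.4)]);o2,d2=ray(cs,[(251.8,164.4)])
A=np.c_[d1[0],-d2[0]];s=np.linalg.lstsq(A,o2-o1,rcond=None)[0];print(o1+s[0]*d1[0],o2+s[1]*d2[0])
T=np.array(manip.calibration("wrist")["extrinsics"]);print(T.round(3))
c=manip.calibration("wrist");print(c["fx"],c["cx"],c["distortion"])
E
```

```text
[0.52763165 0.22748437 0.124     ] [0.52919491 0.22666561 0.124     ] [0.47080058 0.24638329 0.086     ] [0.47000475 0.24428443 0.086     ]
0.059891060391426526 -18.394312938893112
0.06002583839751344 -16.253074345974
0.061633463172753665 -18.657982463329095
0.061756758508373005 -16.576410652410914
[0.52765187 0.22760104 0.12345137] [0.52927718 0.22744855 0.12347886]
[[ 0.368 -0.887 -0.278  0.132]
 [ 0.93   0.351  0.11   0.539]
 [-0.    -0.299  0.954  0.374]
 [ 0.     0.     0.     1.   ]]
315.12292481872936 280.0794180309191 [-0.03784333  0.          0.          0.          0.        ]
```

{"method": "arm_command", "body": {"moves": [{"xyz": [60, -30, 0], "roll": 0, "gripper": 1}, {"xyz": [110, -54, -5], "roll": 0, "gripper": 1}, {"xyz": [160, -79, -10], "roll": 0, "gripper": 1}, {"xyz": [210, -104, -15], "roll": 0, "gripper": 1}, {"xyz": [260, -128, -20], "roll": 0, "gripper": 1}, {"xyz": [310, -153, -25], "roll": 0, "gripper": 1}, {"xyz": [360, -178, -30], "roll": 0, "gripper": 1}, {"xyz": [410, -202, -30], "roll": 0, "gripper": 1}, {"xyz": [460, -227, -30], "roll": 0, "gripper": 1}, {"xyz": [500, -246, -30], "roll": 0, "gripper": 1}, {"xyz": [500, -246, -30], "roll": 0, "gripper": 1}, {"xyz": [500, -246, -30], "roll": 0, "gripper": 1}]}}

```text
time: 2.4
eef_pos: [0.7018, 0.2657, 0.2009]
orientation: [-3.141, -0.001, 2.765]
ft_force: [-0.1, 0.0, 0.4]
finger_gap: 0.0854
gripper_force: 0.0
```

```bash
python3 - <<'E'
from h import *
c=manip.calibration("wrist"); w=manip.camera("wrist"); save("w1",w); np.savez("w1.npz",w=w,**{k:np.array(v) for k,v in c.items()})
s=manip.observe(); print(s["time"],s["eef_pos"],s["orientation"],s["ft_force"])
print(proj(c,[[.662,.295,.045],[.758,.292,.057]]))
for t in ("stop","rider"):
    print(t,[(np.round(r["at"],4).tolist(),round(r["p"],2)) for r in manip.recognise("wrist",t)][:3])
E
```

```text
2.45 [0.70154177 0.26608382 0.20123065] [-3.14143268e+00 -5.66673308e-04  2.76549900e+00] [-0.10770438  0.24706311  0.72398483]
[[294.10179514 143.04114945]
 [326.60607799 238.06666561]]
stop [([0.6259, 0.2095, 0.0753], 0.73)]
rider []
```

View pics/w1.png

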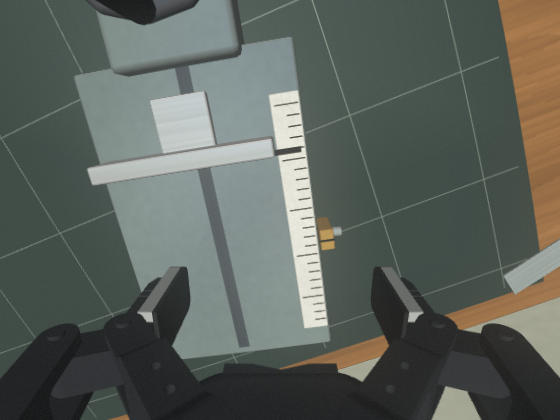

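The wrist view shows the dark pointer at about (288,151) and the brass rider at about (326,233). I'll zoom in on both.

```bash
python3 - <<'E'
from h import *
w=np.load("w1.npz")["w"]
a=cv2.resize(w[130:180,260:320],None,fx=6.5,fy=6.5,interpolation=cv2.INTER_CUBIC)
b=cv2.resize(w[210:260,290:350],None,fx=6.5,fy=6.5,interpolation=cv2.INTER_CUBIC)
save("z1",np.hstack([a,b]))
E
```

```text
(no output)
```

View pics/z1.png

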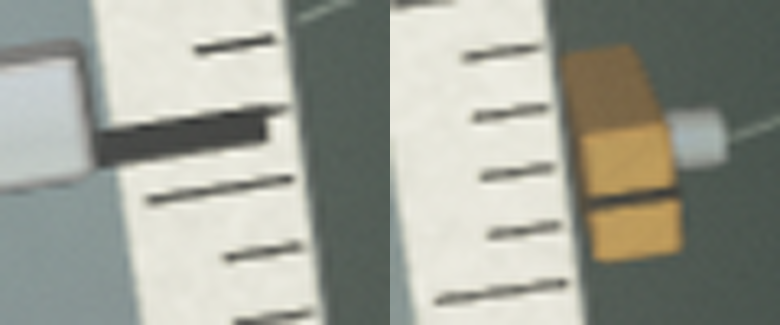

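```bash
python3 - <<'E'
from h import *
c=np.load("w1.npz"); 
r=onz(c,[(320.5,241.4),(334.6,239.7)],.057); p=onz(c,[(274.6,152.8),(300.9,149.5)],.046)
e=onz(c,[(268.5,93),(293.5,91),(303.5,328),(327,325)],.045)
print(r,p,e,sep="\n")
for ang in(-12,-12.5,-13):
    u=np.array([np.cos(np.radians(ang)),np.sin(np.radians(ang))]); v=np.array([-u[1],u[0]])
    d=(r.mean(0)-p[1])[:2]; print(ang,d@u*1e3,d@v*1e3)
print(np.degrees(np.arctan2(*(e[3]-e[1])[[1,0]])),np.degrees(np.arctan2(*(e[2]-e[0])[[1,0]])))
# grip recheck, projections on bed frame
E
```

```text
[[0.75912656 0.28526025 0.057     ]
 [0.76253527 0.29874405 0.057     ]]
[[0.66359632 0.27480673 0.046     ]
 [0.66978059 0.29878183 0.046     ]]
[[0.61240187 0.28946394 0.045     ]
 [0.61903463 0.31082188 0.045     ]
 [0.8574564  0.23206295 0.045     ]
 [0.86348102 0.25805736 0.045     ]]
-12 90.47023179875667 12.29890094996126
-12.5 90.35946017381522 13.087924334836995
-13 90.24180732614069 13.875951023602667
-12.180594249874623 -13.183147237958945
```

{"method": "arm_command", "body": {"moves": [{"xyz": [-60, -13, 0], "roll": 0, "gripper": 1}, {"xyz": [-120, -27, 0], "roll": 0, "gripper": 1}, {"xyz": [-173, -39, 0], "roll": 0, "gripper": 1}, {"xyz": [-173, -39, 0], "roll": 0, "gripper": 1}, {"xyz": [-173, -39, -50], "roll": 0, "gripper": 1}, {"xyz": [-173, -39, -92], "roll": 0, "gripper": 1}, {"xyz": [-173, -39, -92], "roll": 0, "gripper": 1}, {"xyz": [-173, -39, -92], "roll": 0, "gripper": 1}]}}

```text
time: 3.55
eef_pos: [0.5305, 0.227, 0.111]
orientation: [3.14, 0.002, 2.765]
ft_force: [0.4, 0.3, -0.2]
finger_gap: 0.0855
gripper_force: 0.0
```

```bash
python3 - <<'E'
from h import *
w=manip.camera("wrist"); save("w2",w); s=manip.observe(); print(s["time"],s["eef_pos"],s["ft_force"],s["finger_gap"])
E
```

```text
3.6 [0.53062296 0.226995   0.11132684] [0.23028665 0.02297751 0.83755429] 0.08517519877278433
```

View pics/w2.png

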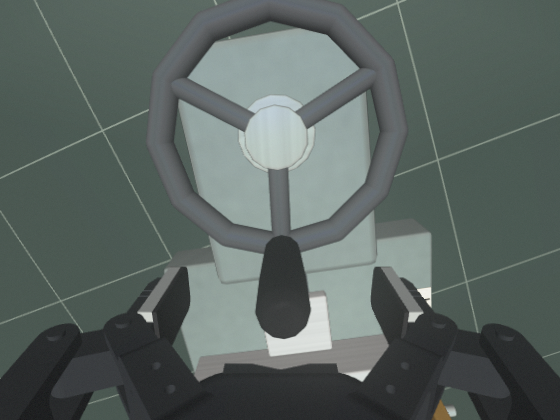

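The grip stands midway between the open pads at about (283,285), and the hub is near (276,136). I'll close on it.

{"method": "arm_command", "body": {"moves": [{"xyz": [-1, 0, 0], "roll": 0, "gripper": -1}, {"xyz": [-1, 0, 0], "roll": 0, "gripper": -1}, {"xyz": [-1, 0, 0], "roll": 0, "gripper": -1}, {"xyz": [-1, 0, 0], "roll": 0, "gripper": -1}, {"xyz": [-1, 0, 0], "roll": 0, "gripper": -1}, {"xyz": [-1, 0, 0], "roll": 0, "gripper": -1}]}}

```text
time: 4.35
eef_pos: [0.5287, 0.2266, 0.1099]
orientation: [3.141, 0.001, 2.765]
ft_force: [-1.0, 0.7, 5.8]
finger_gap: 0.0202
gripper_force: 58.3
```

```bash
python3 - <<'E'
from h import *
c=manip.calibration("wrist"); s=manip.observe(); print(s["time"],s["eef_pos"],s["ft_force"],s["finger_gap"],s["gripper_force"])
print(onz(c,[(276,136)],.1),onz(c,[(276,136)],.09),onz(c,[(282,243)],.091))
C=np.array([.4700,.2450]); print(np.array(s["eef_pos"])[:2]-C, np.hypot(*(np.array(s["eef_pos"])[:2]-C)))
E
```

```text
4.35 [0.52869381 0.22662431 0.10991131] [-1.00390655  0.66661223  5.83736813] 0.020191958549415294 58.3215674875828
[[0.46786798 0.24823123 0.1       ]] [[0.46849382 0.24785299 0.09      ]] [[0.52345847 0.22944838 0.091     ]]
[ 0.05869381 -0.01837569] 0.06150308741986647
```

```bash
cat > arc.py <<'E'
import numpy as np,sys
# angle now, step(deg), n, ex, ey : commanded offset on a 62 mm circle
a0,st,n=map(float,sys.argv[1:4]); t=np.radians(a0-st*np.arange(0,n+1))
P=62*np.c_[np.cos(t),np.sin(t)]; print((P-P[0])[1:].round(1).tolist())
E
python3 arc.py -18 10 12
```

```text
[[-4.2, -9.9], [-10.1, -19.0], [-17.5, -26.9], [-26.1, -33.4], [-35.7, -38.3], [-46.1, -41.5], [-56.8, -42.8], [-67.6, -42.2], [-78.1, -39.8], [-88.1, -35.6], [-97.1, -29.7], [-105.0, -22.3]]
```

{"method": "arm_command", "body": {"moves": [{"xyz": [-4.2, -9.9, 0], "roll": 0, "gripper": -1}, {"xyz": [-10.1, -19.0, 0], "roll": 0, "gripper": -1}, {"xyz": [-17.5, -26.9, 0], "roll": 0, "gripper": -1}, {"xyz": [-26.1, -33.4, 0], "roll": 0, "gripper": -1}, {"xyz": [-35.7, -38.3, 0], "roll": 0, "gripper": -1}, {"xyz": [-46.1, -41.5, 0], "roll": 0, "gripper": -1}]}}

```text
time: 5.1
eef_pos: [0.4828, 0.1871, 0.1099]
orientation: [3.137, 0.001, 2.764]
ft_force: [1.2, 23.3, -0.6]
finger_gap: 0.0205
gripper_force: 59.3
```

```bash
python3 - <<'E'
from h import *
s=manip.observe(); print(s["time"],s["eef_pos"],s["ft_force"],s["finger_gap"],s["gripper_force"])
C=np.array([.4697,.2458]);d=np.array(s["eef_pos"])[:2]-C;r=np.hypot(*d);print(r,np.degrees(np.arctan2(d[1],d[0])),"radial",np.array(s["ft_force"])[:2]@d/r,"tang",np.array(s["ft_force"])[:2]@[-d[1],d[0]]/r)
E
```

```text
5.1 [0.48282231 0.18706198 0.10993515] [ 1.15037861 23.30922241 -0.62763885] 0.020454761449584906 59.332724135310855
0.060185966183252775 -77.4066806459537 radial -22.497637169172304 tang 6.204799936109224
```

```bash
cat > arc.py <<'E'
import numpy as np,sys
# cmd x,y ; centre x,y (mm); first angle, step, n
x,y,cx,cy,a0,st,n=map(float,sys.argv[1:8]); t=np.radians(a0-st*np.arange(n))
print((np.c_[cx+62*np.cos(t),cy+62*np.sin(t)]-[x,y]).round(1).tolist())
E
python3 arc.py 482.2 184.9 470.2 247.8 -87 10 8
```

```text
[[-8.8, 1.0], [-19.6, 1.4], [-30.1, 3.6], [-40.1, 7.7], [-49.3, 13.4], [-57.3, 20.6], [-64.0, 29.1], [-69.1, 38.7]]
```

{"method": "arm_command", "body": {"moves": [{"xyz": [-8.8, 1.0, 0], "roll": 0, "gripper": -1}, {"xyz": [-19.6, 1.4, 0], "roll": 0, "gripper": -1}, {"xyz": [-30.1, 3.6, 0], "roll": 0, "gripper": -1}, {"xyz": [-40.1, 7.7, 0], "roll": 0, "gripper": -1}, {"xyz": [-49.3, 13.4, 0], "roll": 0, "gripper": -1}, {"xyz": [-57.3, 20.6, 0], "roll": 0, "gripper": -1}, {"xyz": [-64.0, 29.1, 0], "roll": 0, "gripper": -1}, {"xyz": [-69.1, 38.7, 0], "roll": 0, "gripper": -1}]}}

```text
time: 6.1
eef_pos: [0.4138, 0.2235, 0.1099]
orientation: [3.141, 0.002, 2.765]
ft_force: [4.1, -5.0, 4.8]
finger_gap: 0.0205
gripper_force: 59.8
```

```bash
cat > st.py <<'E'
from h import *
s=manip.observe(); print(s["time"],s["eef_pos"],s["ft_force"],s["wrist_torque"],s["gripper_force"])
C=np.array([.4702,.2478]);d=np.array(s["eef_pos"])[:2]-C;r=np.hypot(*d);print(r,np.degrees(np.arctan2(d[1],d[0])),"radial",np.array(s["ft_force"])[:2]@d/r,"tang",np.array(s["ft_force"])[:2]@[-d[1],d[0]]/r)
E
python3 st.py; python3 arc.py 413.1 223.6 470.2 247.8 -167 10 12
```

```text
6.1 [0.41378155 0.22348464 0.10989323] [ 4.13354661 -5.0061667   4.82316871] [-0.73189769 -0.61787603 -0.025402  ] 59.82817379772314
0.061435155321628854 -156.68480364146757 radial -1.8146210118579877 tang 6.233382962294234
[[-3.3, 10.3], [-4.8, 21.0], [-4.4, 31.8], [-2.2, 42.3], [1.9, 52.3], [7.6, 61.5], [14.8, 69.5], [23.3, 76.2], [32.9, 81.3], [43.2, 84.6], [53.9, 86.1], [64.7, 85.7]]
```

{"method": "arm_command", "body": {"moves": [{"xyz": [-3.3, 10.3, 0], "roll": 0, "gripper": -1}, {"xyz": [-4.8, 21.0, 0], "roll": 0, "gripper": -1}, {"xyz": [-4.4, 31.8, 0], "roll": 0, "gripper": -1}, {"xyz": [-2.2, 42.3, 0], "roll": 0, "gripper": -1}, {"xyz": [1.9, 52.3, 0], "roll": 0, "gripper": -1}, {"xyz": [7.6, 61.5, 0], "roll": 0, "gripper": -1}, {"xyz": [14.8, 69.5, 0], "roll": 0, "gripper": -1}, {"xyz": [23.3, 76.2, 0], "roll": 0, "gripper": -1}, {"xyz": [32.9, 81.3, 0], "roll": 0, "gripper": -1}, {"xyz": [43.2, 84.6, 0], "roll": 0, "gripper": -1}, {"xyz": [53.9, 86.1, 0], "roll": 0, "gripper": -1}, {"xyz": [64.7, 85.7, 0], "roll": 0, "gripper": -1}]}}

```text
time: 7.6
eef_pos: [0.4777, 0.31, 0.1099]
orientation: [3.141, -0.001, 2.765]
ft_force: [-6.7, 1.4, 7.6]
finger_gap: 0.0205
gripper_force: 60.2
```

```bash
python3 st.py; python3 arc.py 477.8 309.3 470.2 247.8 -287 10 10
```

```text
7.6 [0.47766062 0.3099935  0.10988225] [-6.66348306  1.41619428  7.64434745] [0.22904912 0.93246775 0.00378949] 60.19098093187495
0.06263938318224907 83.1595881294321 radial 0.6124639874908122 tang 6.7847255320791175
[[10.5, -2.2], [20.5, -6.3], [29.7, -12.0], [37.7, -19.2], [44.4, -27.7], [49.5, -37.3], [52.8, -47.6], [54.3, -58.3], [53.9, -69.1], [51.7, -79.6]]
```

{"method": "arm_command", "body": {"moves": [{"xyz": [10.5, -2.2, 0], "roll": 0, "gripper": -1}, {"xyz": [20.5, -6.3, 0], "roll": 0, "gripper": -1}, {"xyz": [29.7, -12.0, 0], "roll": 0, "gripper": -1}, {"xyz": [37.7, -19.2, 0], "roll": 0, "gripper": -1}, {"xyz": [44.4, -27.7, 0], "roll": 0, "gripper": -1}, {"xyz": [49.5, -37.3, 0], "roll": 0, "gripper": -1}, {"xyz": [52.8, -47.6, 0], "roll": 0, "gripper": -1}, {"xyz": [54.3, -58.3, 0], "roll": 0, "gripper": -1}, {"xyz": [53.9, -69.1, 0], "roll": 0, "gripper": -1}, {"xyz": [51.7, -79.6, 0], "roll": 0, "gripper": -1}]}}

```text
time: 8.85
eef_pos: [0.5301, 0.2304, 0.1099]
orientation: [3.139, 0.001, 2.765]
ft_force: [-2.5, 7.4, 4.0]
finger_gap: 0.0199
gripper_force: 59.8
```

```bash
python3 st.py; python3 arc.py 529.5 229.7 470.2 247.8 -387 10 4;python3 arc.py 529.5 229.7 470.2 247.8 -426.7 0 1
python3 - <<'E'
from h import *
c=manip.calibration("wrist");print(proj(c,[[.76,.29,.057],[.74,.29,.046]]))
E
```

```text
8.85 [0.53005233 0.23037458 0.1099092 ] [-2.47373924  7.44521933  3.98674675] [ 1.09421921  0.31609041 -0.0201524 ] 59.834543895267416
0.06233736228949778 -16.232400180936274 radial -4.456318181972769 tang 6.456926895445758
[[-4.1, -10.0], [-9.8, -19.2], [-17.0, -27.2], [-25.5, -33.9]]
[[-34.8, -38.8]]
[[440.8512861  435.37201163]
 [430.58772873 408.90557558]]
```

{"method": "arm_command", "body": {"moves": [{"xyz": [-4.1, -10.0, 0], "roll": 0, "gripper": -1}, {"xyz": [-9.8, -19.2, 0], "roll": 0, "gripper": -1}, {"xyz": [-17.0, -27.2, 0], "roll": 0, "gripper": -1}, {"xyz": [-25.5, -33.9, 0], "roll": 0, "gripper": -1}, {"xyz": [-34.8, -38.8, 0], "roll": 0, "gripper": -1}, {"xyz": [-34.8, -38.8, 0], "roll": 0, "gripper": -1}, {"xyz": [-34.8, -38.8, 0], "roll": 0, "gripper": -1}]}}

```text
time: 9.72
eef_pos: [0.4946, 0.1912, 0.1098]
orientation: [3.142, -0.001, 2.765]
ft_force: [-4.2, 1.1, 9.6]
finger_gap: 0.0202
gripper_force: 60.3
```

```bash
python3 st.py
```

```text
9.725 [0.49459929 0.19115331 0.1098252 ] [-4.21481495  1.14635764  9.61452054] [ 0.27327696  0.64978258 -0.03502112] 60.25575348932762
0.061677980929975715 -66.6971219156315 radial -2.720190796786399 tang -3.417508290389877
```

{"method": "arm_command", "body": {"moves": [{"xyz": [-34.8, -38.8, 0], "roll": 0, "gripper": 1}]}}

```text
time: 9.85
eef_pos: [0.4618, 0.1538, 0.1096]
orientation: [3.138, 0.003, 2.766]
ft_force: [1.0, -1.7, -0.0]
finger_gap: 0.0374
gripper_force: 0.0
```

My last row repeated the old shift, so the tool moved about 50 mm while it opened. I'll look before doing anything else.

```bash
python3 - <<'E'
from h import *
w=manip.camera("wrist"); save("w3",w); s=manip.observe(); print(s["time"],s["eef_pos"],s["ft_force"],s["finger_gap"])
E
```

```text
9.9 [0.45501271 0.1491211  0.10807496] [ 1.87451012e-01 -2.11262537e-03 -2.36046335e+00] 0.04462868251288158
```

View pics/w3.png

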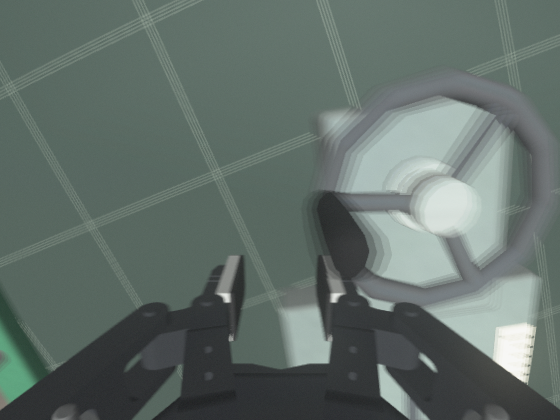

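The grip, at about (345,235), now stands outside the right finger and nothing is touching. I'll lift straight up without opening further.

{"method": "arm_command", "body": {"moves": [{"xyz": [-3, -8, 40], "roll": 0, "gripper": -0.1}, {"xyz": [-3, -8, 91], "roll": 0, "gripper": -0.1}, {"xyz": [-3, -8, 91], "roll": 0, "gripper": -0.1}]}}

```text
time: 10.28
eef_pos: [0.4587, 0.1444, 0.2035]
orientation: [3.138, 0.005, 2.765]
ft_force: [0.1, 0.6, -0.4]
finger_gap: 0.0386
gripper_force: 0.0
```

```bash
python3 - <<'E'
from h import *
s=manip.observe(); print(s["time"],s["eef_pos"],s["ft_force"],s["finger_gap"])
E
```

```text
10.275 [0.45867556 0.14436436 0.20348966] [ 0.11710151  0.63066632 -0.41548577] 0.03861635535666919
```

{"method": "arm_command", "body": {"moves": [{"xyz": [50, 24, 0], "roll": 0, "gripper": 1}, {"xyz": [105, 51, 0], "roll": 0, "gripper": 1}, {"xyz": [160, 78, 0], "roll": 0, "gripper": 1}, {"xyz": [215, 105, 0], "roll": 0, "gripper": 1}, {"xyz": [258, 126, 0], "roll": 0, "gripper": 1}, {"xyz": [258, 126, 0], "roll": 0, "gripper": 1}, {"xyz": [258, 126, 0], "roll": 0, "gripper": 1}, {"xyz": [258, 126, 0], "roll": 0, "gripper": 1}]}}

```text
time: 11.28
eef_pos: [0.7143, 0.2697, 0.2005]
orientation: [-3.141, -0.0, 2.765]
ft_force: [-0.2, -0.3, 0.5]
finger_gap: 0.0853
gripper_force: 0.0
```

```bash
python3 - <<'E'
from h import *
c=manip.calibration("wrist"); w=manip.camera("wrist"); np.savez("w4.npz",w=w,**{k:np.array(v) for k,v in c.items()})
t=manip.camera("top")
uv=proj(c,[[.76,.29,.05]])[0]; print(uv)
u,v=uv.round().astype(int); u0,v0=max(u-45,0),max(v-50,0); print(u0,v0)
a=cv2.resize(w[v0:v0+90,u0:u0+80],None,fx=5,fy=5,interpolation=cv2.INTER_CUBIC)[:450]
b=cv2.resize(t[190:275,165:250],None,fx=4.2,fy=4.2,interpolation=cv2.INTER_CUBIC)
im=np.zeros((450,a.shape[1]+b.shape[1],3),np.uint8); im[:a.shape[0],:a.shape[1]]=a; im[:b.shape[0],a.shape[1]:]=b
save("z4",im); print(a.shape)
E
```

```text
[316.53724916 228.40507871]
272 178
(450, 400, 3)
```

View pics/z4.png

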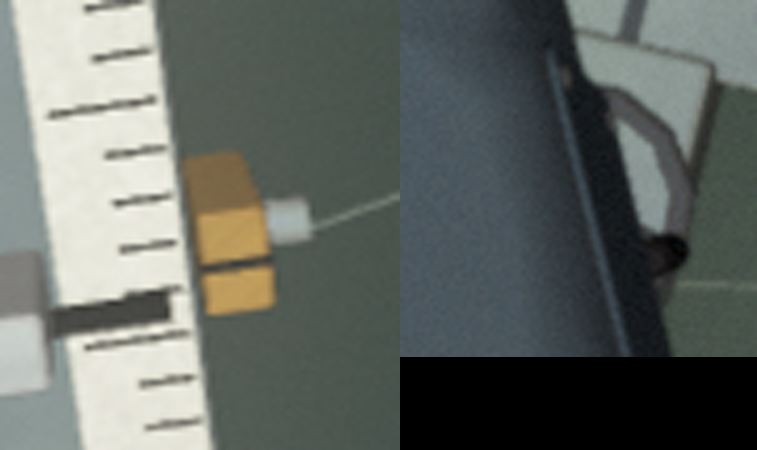

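The pointer, at about (295,241), is now past the rider's line, at about (319,231). In the top view, the grip is near the lower right of the wheel. I'll work out the overshoot and where the grip stands.

```bash
python3 - <<'E'
from h import *
c=np.load("w4.npz")
r=onz(c,[(312.4,231.8),(326.4,230.4)],.057)
for z in(.045,.048):
  p=onz(c,[(282,242.4),(306,239.2)],z)
  for ang in(-12,-12.5,-13):
    u=np.array([np.cos(np.radians(ang)),np.sin(np.radians(ang))])
    print(z,ang,(r[:,:2]@u*1e3).round(1),(p[:,:2]@u*1e3).round(1),((r.mean(0)-p.mean(0))[:2]@u*1e3).round(2))
ct=manip.calibration("top")
g=onz(ct,[(165+(668-400)/4.2,190+253/4.2)],.124)[0];d=g[:2]-[.4702,.2478];print(g,np.hypot(*d),np.degrees(np.arctan2(d[1],d[0])))
E
```

```text
0.045 -12 [683.2 684. ] [694.3 694.9] -11.03
0.045 -12.5 [679.3 680. ] [690.8 691.1] -11.26
0.045 -13 [675.4 676. ] [687.1 687.3] -11.49
0.048 -12 [683.2 684. ] [693.  693.6] -9.76
0.048 -12.5 [679.3 680. ] [689.5 689.9] -9.98
0.048 -13 [675.4 676. ] [685.9 686. ] -10.21
[0.44557441 0.18642265 0.124     ] 0.06613318923564457 -111.86145903512188
```

{"method": "arm_command", "body": {"moves": [{"xyz": [-55, -17, 0], "roll": 0, "gripper": 1}, {"xyz": [-110, -33, 0], "roll": 0, "gripper": 1}, {"xyz": [-165, -50, 0], "roll": 0, "gripper": 1}, {"xyz": [-220, -66, 0], "roll": 0, "gripper": 1}, {"xyz": [-268, -81, 0], "roll": 0, "gripper": 1}, {"xyz": [-268, -81, 0], "roll": 0, "gripper": 1}, {"xyz": [-268, -81, 0], "roll": 0, "gripper": 1}]}}

```text
time: 12.25
eef_pos: [0.4475, 0.1892, 0.2011]
orientation: [3.14, 0.002, 2.765]
ft_force: [0.7, 0.6, -0.8]
finger_gap: 0.0852
gripper_force: 0.0
```

```bash
python3 - <<'E'
from h import *
c=manip.calibration("wrist"); w=manip.camera("wrist"); save("w5",w)
print(manip.observe()["eef_pos"])
# darkest blob near expected grip
uv=proj(c,[[.447,.190,.124],[.447,.190,.095],[.447,.190,.155]]); print(uv)
g=w.max(2); m=(g<45).astype(np.uint8); n,l,st,ce=cv2.connectedComponentsWithStats(m)
for i in range(1,n):
    if st[i,4]>150: print(st[i],ce[i])
E
```

```text
[0.44782655 0.1893134  0.20082658]
[[281.19333926 217.83077931]
 [281.03879995 206.44883789]
 [281.4050961  233.43881031]]
[ 157  274   33   70 1179] [172.60220526 311.77014419]
[  17  332   65   88 1342] [ 49.24292101 386.60581222]
[ 479  336   65   84 1248] [512.45673077 389.1161859 ]
[200 373  49  13 156] [219.3974359 377.25     ]
[156 390  59  30 601] [186.21131448 406.7703827 ]
[ 71 392  22  28 216] [ 81.17592593 406.28703704]
[360 399  40  21 247] [379.78137652 410.26315789]
```

View pics/w5.png

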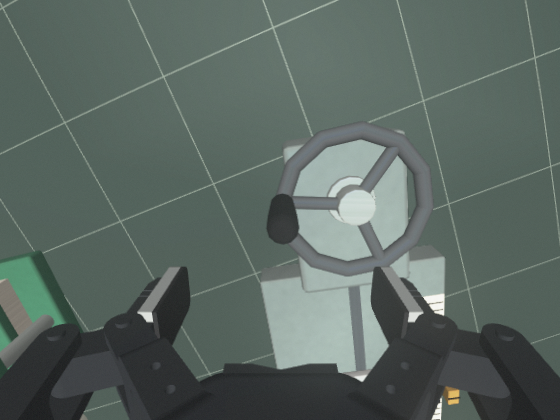

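The grip, at about (283,220), is within 2 px of where I predicted it. I'll go down and close on it.

{"method": "arm_command", "body": {"moves": [{"xyz": [0, 1, -50], "roll": 0, "gripper": 1}, {"xyz": [0, 1, -90], "roll": 0, "gripper": 1}, {"xyz": [0, 1, -90], "roll": 0, "gripper": 1}, {"xyz": [0, 1, -90], "roll": 0, "gripper": -1}, {"xyz": [0, 1, -90], "roll": 0, "gripper": -1}, {"xyz": [0, 1, -90], "roll": 0, "gripper": -1}, {"xyz": [0, 1, -90], "roll": 0, "gripper": -1}, {"xyz": [0, 1, -90], "roll": 0, "gripper": -1}, {"xyz": [0, 1, -90], "roll": 0, "gripper": -1}]}}

```text
time: 13.42
eef_pos: [0.4476, 0.1907, 0.1113]
orientation: [3.14, 0.001, 2.765]
ft_force: [-0.1, 3.8, 6.0]
finger_gap: 0.02
gripper_force: 58.4
```

```bash
python3 st.py
python3 - <<'E'
import numpy as np
a=-112; t=np.radians([a+8*k for k in range(1,6)]+[a+47.7]); P=62*np.c_[np.cos(t),np.sin(t)]-62*np.array([np.cos(np.radians(a)),np.sin(np.radians(a))]); print(P.round(1).tolist())
E
```

```text
13.425 [0.44763883 0.19074609 0.11127633] [-0.09303352  3.83167009  6.00399898] [0.5499192  0.15006175 0.02117537] 58.436966413864866
0.06135271233090221 -111.57562159248162 radial -3.5289854694378 tang -1.495530832000794
[[8.2, -2.7], [16.7, -4.2], [25.4, -4.5], [34.0, -3.6], [42.4, -1.5], [50.1, 1.6]]
```

{"method": "arm_command", "body": {"moves": [{"xyz": [8.2, -2.7, 0], "roll": 0, "gripper": -1}, {"xyz": [16.7, -4.2, 0], "roll": 0, "gripper": -1}, {"xyz": [25.4, -4.5, 0], "roll": 0, "gripper": -1}, {"xyz": [34.0, -3.6, 0], "roll": 0, "gripper": -1}, {"xyz": [42.4, -1.5, 0], "roll": 0, "gripper": -1}, {"xyz": [50.3, 1.8, 0], "roll": 0, "gripper": -1}, {"xyz": [50.3, 1.8, 0], "roll": 0, "gripper": -1}, {"xyz": [50.3, 1.8, 0], "roll": 0, "gripper": -1}]}}

```text
time: 14.42
eef_pos: [0.4984, 0.1917, 0.1113]
orientation: [3.141, 0.003, 2.765]
ft_force: [3.2, -3.5, 4.4]
finger_gap: 0.02
gripper_force: 58.8
```

```bash
python3 st.py
```

```text
14.425 [0.49839222 0.19171039 0.11131591] [ 3.19243939 -3.53221683  4.40157472] [-0.57217328 -0.39418482  0.01268612] 58.83990643196739
0.06277615048148577 -63.314609887246704 radial 4.589682427172216 tang 1.266112243254779
```

{"method": "arm_command", "body": {"moves": [{"xyz": [0, 0, 0], "roll": 0, "gripper": 1}, {"xyz": [0, 0, 0], "roll": 0, "gripper": 1}, {"xyz": [0, 0, 0], "roll": 0, "gripper": 1}, {"xyz": [0, 0, 0], "roll": 0, "gripper": 1}, {"xyz": [0, 0, 45], "roll": 0, "gripper": 1}, {"xyz": [0, 0, 90], "roll": 0, "gripper": 1}, {"xyz": [50, 18, 90], "roll": 0, "gripper": 1}, {"xyz": [105, 38, 90], "roll": 0, "gripper": 1}, {"xyz": [160, 58, 90], "roll": 0, "gripper": 1}, {"xyz": [218, 78, 90], "roll": 0, "gripper": 1}, {"xyz": [218, 78, 90], "roll": 0, "gripper": 1}, {"xyz": [218, 78, 90], "roll": 0, "gripper": 1}]}}

```text
time: 15.92
eef_pos: [0.7145, 0.2698, 0.1995]
orientation: [-3.141, -0.001, 2.765]
ft_force: [-0.9, -0.3, 0.6]
finger_gap: 0.0852
gripper_force: 0.0
```

{"method": "arm_command", "body": {"moves": [{"xyz": [50, 13, -40], "roll": 0, "gripper": 1}, {"xyz": [82, 20, -40], "roll": 0, "gripper": 1}, {"xyz": [82, 20, -40], "roll": 0, "gripper": 1}, {"xyz": [82, 20, -40], "roll": 0, "gripper": 1}]}}

```text
time: 16.42
eef_pos: [0.7965, 0.2898, 0.1614]
orientation: [3.141, 0.0, 2.765]
ft_force: [-1.4, 0.7, 0.5]
finger_gap: 0.086
gripper_force: 0.0
```

```bash
python3 - <<'E'
from h import *
c=manip.calibration("wrist"); w=manip.camera("wrist"); np.savez("w6.npz",w=w,**{k:np.array(v) for k,v in c.items()})
s=manip.observe(); print(s["time"],s["eef_pos"],np.array(c["extrinsics"])[:3,3])
u,v=proj(c,[[.755,.285,.05]])[0].round().astype(int); u0,v0=max(u-50,0),max(v-38,0); print(u,v,u0,v0)
a=cv2.resize(w[v0:v0+75,u0:u0+100],None,fx=8,fy=8,interpolation=cv2.INTER_CUBIC)
save("z6",a); print(a.shape)
E
```

```text
16.475 [0.79647638 0.28985269 0.16187973] [0.72619801 0.31719944 0.30375582]
256 162 206 124
(600, 800, 3)
```

View pics/z6.png

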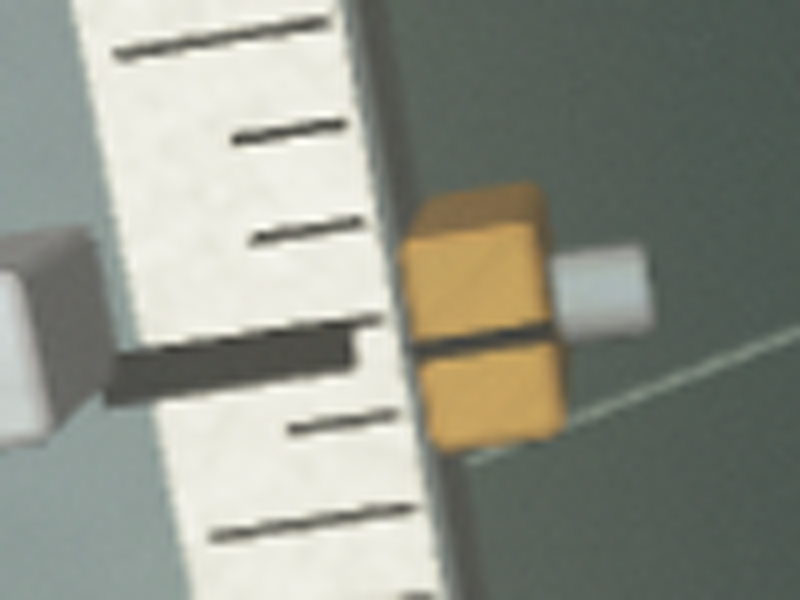

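The pointer and the rider's line are now almost level. In the crop, the pointer's centre line runs from (110,379) to (352,346), and the rider's line runs from (415,349) to (552,329).

```bash
python3 - <<'E'
from h import *
c=np.load("w6.npz"); f=lambda L:[((x+.5)/8-.5+206,(y+.5)/8-.5+124) for x,y in L]
r=onz(c,f([(415,349),(552,329)]),.057); tk=[onz(c,f(l),.045) for l in([(118,53),(327,21)],[(212,536),(412,509)],[(235,139),(344,124)],[(290,430),(396,415)])]
for t in tk: print("tick dir",np.degrees(np.arctan2(*(t[1]-t[0])[[0,1]]))) 
ed=onz(c,f([(345,0),(440,600)]),.045); e=ed[1]-ed[0]; print("edge",np.degrees(np.arctan2(e[1],e[0])))
for z in(.0455,.047):
  p=onz(c,f([(110,379),(352,346)]),z)
  for ang in(-12,-12.7,-13.4):
    u=np.array([np.cos(np.radians(ang)),np.sin(np.radians(ang))])
    print(z,ang,(r[:,:2]@u*1e3).round(1),(p[:,:2]@u*1e3).round(1),((r.mean(0)-p.mean(0))[:2]@u*1e3).round(2))
E
```

```text
tick dir 13.334948316867049
tick dir 13.776149946739926
tick dir 14.042087740499701
tick dir 13.50467245136761
edge -13.898481716846508
0.0455 -12 [682.5 682.8] [682.1 682.9] 0.19
0.0455 -12.7 [677.1 677.3] [677.1 677.6] -0.14
0.0455 -13.4 [671.7 671.6] [672.  672.2] -0.47
0.047 -12 [682.5 682.8] [681.8 682.7] 0.41
0.047 -12.7 [677.1 677.3] [676.9 677.4] 0.08
0.047 -13.4 [671.7 671.6] [671.8 672. ] -0.24
```

```bash
python3 -c "
from cell import manip
print(manip.observe()['ft_force']); print(manip.hand_in())"
```

```text
[-0.0732464  -0.52887669 -0.09611719]
the job is handed in; nothing more can be done
None
```

The stop's pointer measures within about 0.5 mm of the rider's line and the crank is released; a mistaken move while letting go wound it about 10 mm too far, so I wound it back with the crank before handing in.

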